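# Snap the module lid shut around its rim

## Robot

A 6-joint arm with a two-finger parallel gripper is mounted at the origin on the work surface. World frame = base frame: x ahead of the robot, y to its left, z up, the work surface at z = 0. Lengths are in m, angles in rad, forces in N, time in s.
With the tool pointing down it reaches from about 0.25 to 0.775 m from the base axis. Payload 4 kg.
Tool frame: the origin (TCP) lies midway between the tips of the shut fingers; the grasp point (between the pads) lies grip_point_offset behind it (grip_point_offset is the distance from the TCP to the grasp point, in m); z points along the fingers, y is the line along which they close (so a half turn about z gives the same grasp; the last joint's range is limited). The gripper opens to 94 mm and grips with 3 to 60 N. Pads are 16 mm wide; open, the fingers measure 119 mm over their backs; the gripper's body (75 mm by 177 mm) begins 78 mm behind the grasp point.
Start: joints at [1.114, 0.087, 1.371, -0, 1.684, -0.103], TCP at [0.191, 0.516, 0.206] pointing down, gripper open.
Joint ranges: [-3.1, 3.1], [-0.76, 2.03], [0.27, 2.55], [-1.08, 4.22], [0.17, 2.65], [-2.57, 2.57]. Speed limits (rad/s): [2.79, 2.79, 3.14, 3.14, 3.14, 3.14].

## Interface

Orientations are given as [roll, pitch, yaw] about the fixed x, y, z axes, in that order (R = Rz(yaw) Ry(pitch) Rx(roll)).
In Python, from bench import * gives the robot as it stands. The module is installed in compiled form; this text tells all that it offers.
- The arm moves only by the tool apply_moves, never from a script. Its argument "commands" is a list of rows, each a list of 7 numbers: the turn, a rotation vector about the world's x, y, z in rad, then the shift along the world's x, y, z in m, then the opening in per cent of the stroke, from 0 (shut) to 100 (fully open). In form: [[ax, ay, az, x, y, z, jaw], ...]. A call has exactly 5 rows; each row is the pose to reach, as a shift and turn from the pose commanded when the call began; what a row does not reach only later rows make up. A row lasts 1/10 s, in which the tool goes at most 50 mm and 8.59 degrees, less where a joint would pass 70% of its speed; a pose out of reach is approached as far as the arm can. A call with a gripper value outside its range is refused whole. The fingers move at their own pace and stop on an object; the grip force is fixed at half the most. Time passes only in rows, so rows that repeat a pose let the fingers close, or fill a call up. It gives the time, the measured TCP pose, the force, the opening and the grip force at its end, in the units of the state.
- get_obs(): the state, without advancing time (a new reading comes with each control period).
- snapshot(name): name is "scene" or "top"; returns a dict with "pixels" (400x640x3 uint8, red, green, blue), "vertical_fov" (degrees; the focal length in pixels is half the picture's height over the tangent of half this angle, whatever the lens; pixels are square), "cx", "cy" (the principal point, pixels), "rvec" (rotation vector, rad) and "tvec" (3), from world to camera coordinates, as OpenCV has them. Camera axes: x right, y down, z forward; pixel columns grow to the right and rows downward; lengths in m; the calibration is good to about 2 mm. A picture is of the moment at which its call begins. There is no depth.
- close_job(): hands the job in; it is judged then, once.
Trained networks look in the newest picture that a camera, given by its name, has taken for a name from the list of things; names that differ only in an ending like _2 or _b are one class to them, and where a whole thing is asked for, a point or a joint stands for the part that bears it (a point fixed in the world has none). Each returns a list of dicts, best first, with "score" (0 to 1); they miss things now and then, are a little off and sometimes report something else, mostly with a low value. They report only what shows in the picture. A call takes as long as a camera call. They do not tell look-alikes from the thing itself.
- masks_of(camera, query): "mask" (400x640 bool, what is visible of it) and "extent" ([left, top, right, bottom] in pixels, round what is visible of it).
- place_of(camera, query): "pixel" ([column, row] in pixels: a listed point, or the origin of a listed thing).
The state is a dict: "time": time; "joint_positions": joint angles; "qvel": joint speeds; "joint_torque": joint torques, N m; "tool_pos": TCP position; "ee_rot": TCP orientation; "wrist_force": force on the tool from outside, world axes, zero at the start; "wrist_torque": the same for the moment, N m; "width": finger opening in m; "finger_force": force on a finger pad.
Only numpy, scipy, OpenCV 4.12 (cv2) and the standard library are available. Lean on these libraries where they do the work, as an engineer would, in place of code of your own. Each camera call takes 0.05 s, during which the arm holds its last target. There are 200 camera calls.

## Task

Snap the lid of the open instrument module shut by pressing its rim down from above with the closed fingertips, one section at a time: first the section on the end with the two connectors, then the other three in turn, going round anticlockwise as seen from above, until all four have clicked shut flush. Only press: do not lift, tip or shove the module out of its place, and leave everything else on the bench where it is.

Things in the scene. Friction and masses are not known exactly. Their poses are not given: they have to be found in the camera images.
- module: Loose grey instrument module, 150 (its x) x 110 (its y) x 40 mm tall, 0.5 to 1 kg, on four rubber feet on the bench, plain grey plastic lid. Origin: centre of its underside; z up; x points to the short end with two brass threaded connectors side by side (they stick out 14 mm, 18 mm above the bench). It stands at any yaw.
- lid_middle (a point): Centre of the lid's fixed level middle panel (92 x 52 mm), on its top face, 40 mm above the bench. Around the panel lie the rim's four separate sections: 4 mm thick flaps, 28 mm deep, each hinged along the panel's edge, outer edge about 8 mm up at the start. Those on the short ends are 52 mm long and lie between the long-side ones, 150 mm long.
- end_press (a point): Point on the top face of the rim section on the short end with the two connectors (+x of the module): middle of its length, 20 mm out from its hinge and 8 mm in from its outer edge. It moves with the section: 40 mm above the bench when shut, about 46 mm when up.
- left_press (a point): Point on the top face of the rim section on the long side at +y of the module: middle of its length, 20 mm out from its hinge and 8 mm in from its outer edge. It moves with the section: 40 mm above the bench when shut, about 46 mm when up.
- back_press (a point): Point on the top face of the rim section on the short end without connectors (-x of the module): middle of its length, 20 mm out from its hinge and 8 mm in from its outer edge. It moves with the section: 40 mm above the bench when shut, about 46 mm when up.
- right_press (a point): Point on the top face of the rim section on the long side at -y of the module: middle of its length, 20 mm out from its hinge and 8 mm in from its outer edge. It moves with the section: 40 mm above the bench when shut, about 46 mm when up.
- rim_end (a joint): Hinge angle of the rim section on the short end with the two connectors (+x of the module), rad: 0 = clicked shut and flush, about 0.30 = standing up. Over-centre snap: let go before half way it springs back up; it clicks over at about 6 to 9 N pressed near its outer edge, then pulls itself flush and stays.
- rim_left (a joint): Hinge angle of the rim section on the long side at +y of the module, rad: 0 = clicked shut and flush, about 0.30 = standing up. Over-centre snap: let go before half way it springs back up; it clicks over at about 6 to 9 N pressed near its outer edge, then pulls itself flush and stays.
- rim_back (a joint): Hinge angle of the rim section on the short end without connectors (-x of the module), rad: 0 = clicked shut and flush, about 0.30 = standing up. Over-centre snap: let go before half way it springs back up; it clicks over at about 6 to 9 N pressed near its outer edge, then pulls itself flush and stays.
- rim_right (a joint): Hinge angle of the rim section on the long side at -y of the module, rad: 0 = clicked shut and flush, about 0.30 = standing up. Over-centre snap: let go before half way it springs back up; it clicks over at about 6 to 9 N pressed near its outer edge, then pulls itself flush and stays.
- pod: Bystander, loose: ribbed aluminium probe pod 90 x 36 x 33 mm with one brass connector. Origin: centre of its underside.
- adaptor: Bystander, loose: upright brass adaptor, 22 mm diameter, 34 mm tall. Origin: centre of its underside.
- driver: Bystander, loose: screwdriver with black handle, lying, about 160 mm long. Origin: on its axis line, at the height of the bench.
- tape: Bystander, loose: roll of paper tape lying flat, 60 mm diameter, 19 mm tall. Origin: centre of its underside.
- can: Bystander, loose: white spray can, 52 mm diameter, 150 mm tall. Origin: centre of its underside.
- jar: Bystander, loose: grey jar with white cap, 52 mm diameter, 55 mm tall. Origin: centre of its underside.
- small_module: Bystander, loose: small closed module, 82 x 57 x 30 mm, one connector, lid already shut in one piece. Origin: centre of its underside.
Not all that is in view belongs to the job. What is shaped like the module but blue, purple or red is not meant.

How it is judged:
By the outcome, as a careful person would: the job done as asked, in the order asked, and still so for the second after the job is handed in, with the robot touching nothing.
It also fails if it takes over 45 s, if anything falls off the work surface, if the arm or the gripper's body presses on something with over 40 N, if the wrist force passes 120 N, or if a joint passes its speed limit or range.

## Working session

There is one attempt and no reset: what is moved stays moved. The work goes in short steps, Python scripts to look and compute and a tool call to move; the robot and the scene stay as the last step left them, time stands still between calls to the robot, and variables do not carry over. Pictures are saved under pics/ and viewed, at most 10 in all, crops included, and the job is handed in when it is done.

Besides the shell and the picture viewer there is one more tool, called in YAML: its name, and indented under it one key for each argument. apply_moves: Moves the arm, as the interface text tells. Its arguments: {"type":"object","properties":{"commands":{"type":"array"}},"required":["commands"]}

```bash
mkdir -p pics
cat > h.py <<'E'
from bench import *
import numpy as np, cv2
def cam(s):
    f=200/np.tan(np.radians(s["vertical_fov"])/2)
    K=np.array([[f,0,s["cx"]],[0,f,s["cy"]],[0,0,1.]])
    return K,np.array(s["rvec"],float),np.array(s["tvec"],float)
def ray(s,px,z):
    K,r,t=cam(s);R=cv2.Rodrigues(r)[0]
    d=R.T@np.linalg.inv(K)@np.array([px[0],px[1],1.]);c=-R.T@t
    return c+d*(z-c[2])/d[2]
def proj(s,P):
    K,r,t=cam(s);return cv2.projectPoints(np.array(P,float).reshape(-1,1,3),r,t,K,None)[0].reshape(-1,2)
E
python3 - <<'E'
from h import *
np.set_printoptions(precision=3,suppress=True)
for c in("top","scene"):
    s=snapshot(c);cv2.imwrite(f"pics/{c}0.png",s["pixels"][:,:,::-1])
    for q,z in(("module",0),("lid_middle",.04),("end_press",.046),("left_press",.046),("back_press",.046),("right_press",.046)):
        for d in place_of(c,q)[:3]: print(c,q,round(d["score"],2),np.array(d["pixel"]),ray(s,d["pixel"],z))
    print(cam(s))
print(get_obs())
E
```

```text
top module 0.83 [327.6 195.1] [ 0.582 -0.032  0.   ]
top module 0.81 [219.  164.3] [0.649 0.323 0.   ]
top module 0.72 [362.9 285.5] [ 0.315 -0.162  0.   ]
top lid_middle 0.93 [217.1 159.6] [0.651 0.32  0.04 ]
top lid_middle 0.89 [247.1 220.9] [0.468 0.202 0.04 ]
top lid_middle 0.89 [359.7 283.3] [ 0.318 -0.148  0.04 ]
top end_press 0.73 [264.2 217.8] [0.482 0.151 0.046]
top end_press 0.66 [364.4 261.6] [ 0.381 -0.156  0.046]
top end_press 0.58 [213.4 142.9] [0.702 0.339 0.046]
top left_press 0.8 [346.7 276.6] [ 0.333 -0.108  0.046]
top left_press 0.77 [321.7 210.6] [ 0.521 -0.018  0.046]
top left_press 0.75 [346.1 203.8] [ 0.549 -0.089  0.046]
top back_press 0.63 [355.  309.6] [ 0.243 -0.139  0.046]
top back_press 0.55 [345.4 202.5] [ 0.553 -0.087  0.046]
top back_press 0.5 [223.5 182.9] [0.577 0.288 0.046]
top right_press 0.85 [251.7 237.5] [0.419 0.181 0.046]
top right_press 0.75 [334.8 183. ] [ 0.61  -0.05   0.046]
top right_press 0.6 [376.9 289.6] [ 0.305 -0.197  0.046]
(array([[417.493,   0.   , 314.601],
       [  0.   , 417.493, 201.304],
       [  0.   ,   0.   ,   1.   ]]),
[... 1018 characters left out ...]
scene right_press 0.88 [240.1 149.9] [ 0.312 -0.188  0.046]
(array([[410.381,   0.   , 317.642],
       [  0.   , 410.381, 195.776],
       [  0.   ,   0.   ,   1.   ]]), array([ 1.946,  1.717, -0.549]), array([-0.077, -0.37 ,  1.408]))
{'time': 0.7, 'joint_positions': array([ 1.114,  0.087,  1.371,  0.   ,  1.684, -0.103]), 'qvel': array([ 0.   , -0.003, -0.001,  0.001, -0.001, -0.001]), 'joint_torque': array([ -0.   , -33.991, -30.252,   0.072,   0.023,  -0.   ]), 'tool_pos': array([0.191, 0.516, 0.206]), 'ee_rot': array([3.141, 0.   , 2.788]), 'wrist_force': array([ 0.247, -0.061,  0.015]), 'wrist_torque': array([-0.066,  0.038, -0.008]), 'finger_force': 0.0, 'width': 0.09377122304777097}
```

View pics/top0.png

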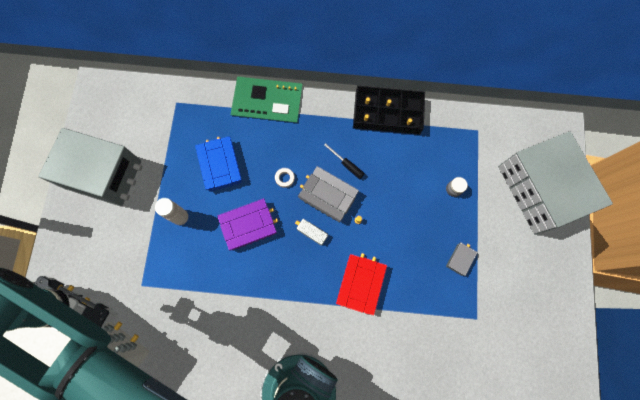

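View pics/scene0.png

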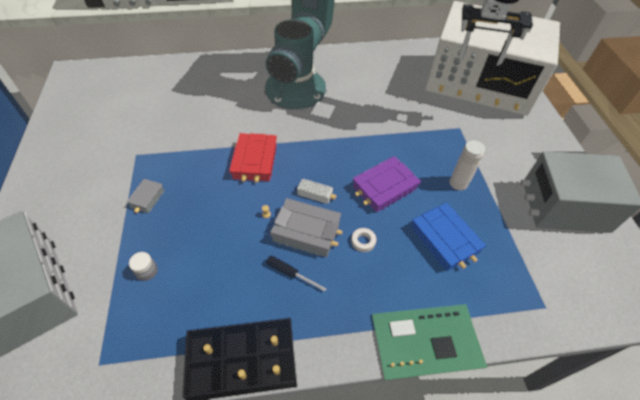

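Four things are module-shaped. In the top view they are blue (219,163), purple (248,224), red (362,284) and grey (328,194). Only the grey one fits the description: grey lid, with two brass connectors at its left end near (302,188). The small grey module at (462,259) has one connector and a closed lid, so it isn't the one.

```bash
cat > fit.py <<'E'
from h import *
from scipy.optimize import least_squares
P={"lid_middle":(0,0,.04),"end_press":(.066,0,.046),"left_press":(0,.046,.046),"back_press":(-.066,0,.046),"right_press":(0,-.046,.046),"module":(0,0,0)}
def W(p,L):
    c,s=np.cos(p[2]),np.sin(p[2]);L=np.atleast_2d(L)
    return np.c_[p[0]+c*L[:,0]-s*L[:,1],p[1]+s*L[:,0]+c*L[:,1],L[:,2]]
def fit(p0,cams=("top","scene"),P=P,gate=14):
    S={};obs=[]
    for c in cams:
        s=S[c]=snapshot(c)
        for q,l in P.items():
            e=proj(s,W(p0,l))[0]
            d=[x for x in place_of(c,q) if np.hypot(*(np.array(x["pixel"])-e))<gate]
            if d:obs.append((c,q,l,np.array(d[0]["pixel"])))
    f=lambda p:np.concatenate([proj(S[c],W(p,l))[0]-u for c,q,l,u in obs])
    r=least_squares(f,p0,loss="soft_l1",f_scale=1.5,x_scale=[.01,.01,.1])
    return r.x,[(o[0],o[1],e.round(1)) for o,e in zip(obs,f(r.x).reshape(-1,2))],S
E
python3 - <<'E'
from fit import *
p,o,S=fit([.578,-.03,1.175])
print(p);[print(*x) for x in o]
out=[]
for c,s in S.items():
    im=s["pixels"][:,:,::-1].copy();x,y=proj(s,W(p,(0,0,.02)))[0].astype(int)
    x0,y0=x-40,y-40;k=5
    im=cv2.resize(im[y0:y0+80,x0:x0+80],None,fx=k,fy=k,interpolation=cv2.INTER_CUBIC)
    pj=lambda L:((proj(s,W(p,L))-[x0,y0]+.5)*k).astype(int)
    for z,h in((0,(0,255,255)),(.036,(0,255,0))):
        cv2.polylines(im,[pj([(a*.075,b*.055,z) for a,b in((1,1),(-1,1),(-1,-1),(1,-1))])],True,h,1)
    for q in list(P.values())[:5]:cv2.circle(im,tuple(map(int,pj(q)[0])),3,(0,0,255),-1)
    out.append(im)
cv2.imwrite("pics/crop.png",np.hstack(out))
print(W(p,list(P.values())[:5]).round(4))
E
```

```text
[ 0.57911304 -0.02865046  1.18894254]
top lid_middle [ 0.1 -2.2]
top end_press [2.4 0.7]
top left_press [-0.3 -3.6]
top back_press [-1.9 -2.1]
top right_press [ 1.  -1.9]
top module [0.4 2.4]
scene lid_middle [ 1.1 -0. ]
scene end_press [-1.  -6.1]
scene left_press [-2.2 -0.8]
scene back_press [ 1.3 -1.2]
scene right_press [-0.8 -2.4]
scene module [2.3 3.2]
[[ 0.5791 -0.0287  0.04  ]
 [ 0.6037  0.0326  0.046 ]
 [ 0.5364 -0.0115  0.046 ]
 [ 0.5545 -0.0899  0.046 ]
 [ 0.6218 -0.0458  0.046 ]]
```

View pics/crop.png

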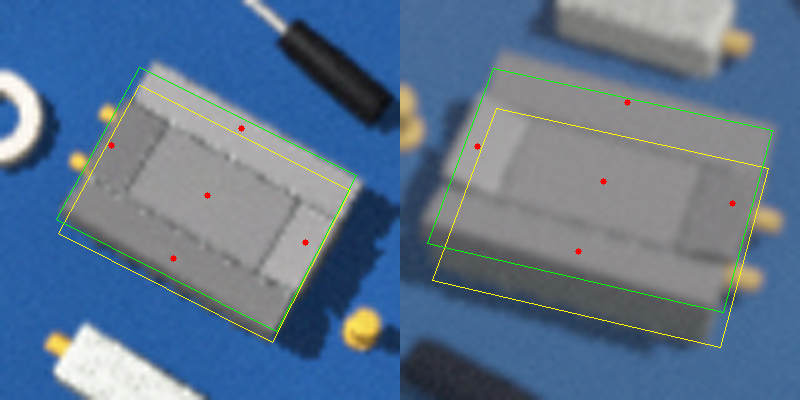

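The crop confirms it: a grey lid with a standing four-part rim and two brass connectors at (107,114) and (78,161) in the left half. The overlay sits a little off, so I'll refit using the panel and rim corners read from the crop.

```bash
cat > refit.py <<'E'
from fit import *
p0=[0.57911304,-0.02865046,1.18894254]
a,b,z=.046,.026,.04; A,B,Z=.075,.0527,.048
O={"top":(0,{(a,-b,z):(170,118),(-a,-b,z):(300,200),(-a,b,z):(258,272),(a,b,z):(128,190),(A,-B,Z):(152,62),(-A,-B,Z):(361,182),(A,B,Z):(60,214),(-A,B,Z):(274,336)}),
"scene":(400,{(a,-b,z):(678,250),(-a,-b,z):(505,200),(-a,b,z):(525,125),(a,b,z):(695,178),(-A,B,Z):(500,52),(A,B,Z):(776,128),(-A,-B,Z):(426,222),(A,-B,Z):(715,312)})}
S={c:snapshot(c) for c in O}
def res(p,cs):
    r=[]
    for c in cs:
        s=S[c];off,d=O[c];o=proj(s,W(p0,(0,0,.02)))[0].astype(int)-40
        r.append(proj(s,W(p,list(d)))-((np.array(list(d.values()))-[off,0])/5-.5+o))
    return np.concatenate(r)
for cs in(["top"],["scene"],["top","scene"]):
    r=least_squares(lambda p:res(p,cs).ravel(),p0,loss="soft_l1",x_scale=[.01,.01,.1])
    print(cs,r.x.round(4),abs(r.fun).mean().round(2))
print(res(r.x,cs).round(1).tolist())
for k in list(P)[:5]:print(k,W(r.x,P[k])[0].round(4),(W(r.x,P[k])[0]-get_obs()["tool_pos"]).round(4))
print("tool yaw-70:",get_obs()["ee_rot"][2]-np.pi/2-r.x[2])
E
python3 refit.py
```

```text
['top'] [ 0.5785 -0.0317  1.1258] 0.54
['scene'] [ 0.5813 -0.0293  1.131 ] 0.87
['top', 'scene'] [ 0.58   -0.0305  1.1285] 0.83
[[-0.5, 0.9], [-0.6, -0.6], [-0.7, -0.7], [-0.8, 0.5], [-0.5, -0.4], [0.1, -0.2], [0.1, -2.4], [0.1, -1.8], [-1.2, 0.1], [-1.8, 0.1], [1.3, -1.2], [1.6, -2.3], [-0.8, 0.7], [-0.5, 0.6], [-1.1, -0.5], [-0.4, -1.5]]
lid_middle [ 0.58   -0.0305  0.04  ] [ 0.3895 -0.5465 -0.1655]
end_press [0.6083 0.0291 0.046 ] [ 0.4177 -0.4868 -0.1595]
left_press [ 0.5384 -0.0109  0.046 ] [ 0.3479 -0.5268 -0.1595]
back_press [ 0.5518 -0.0902  0.046 ] [ 0.3612 -0.6061 -0.1595]
right_press [ 0.6216 -0.0502  0.046 ] [ 0.431  -0.5662 -0.1595]
tool yaw-70: 0.08850279750349443
```

apply_moves:
  commands:
    - [0,0,-0.02,0.028,-0.0326,0,0]
    - [0,0,-0.04,0.056,-0.0652,0,0]
    - [0,0,-0.06,0.084,-0.0978,0,0]
    - [0,0,-0.08,0.112,-0.1304,0,0]
    - [0,0,-0.09,0.14,-0.163,0,0]

```text
time: 2.0
tool_pos: [0.3314, 0.3516, 0.2057]
ee_rot: [3.141, 0.0, 2.698]
wrist_force: [-0.2, 1.2, 0.8]
width: 0.0576
finger_force: 0.0
```

apply_moves:
  commands:
    - [0,0,0,0.028,-0.0326,0,0]
    - [0,0,0,0.056,-0.0652,0,0]
    - [0,0,0,0.084,-0.0978,0,0]
    - [0,0,0,0.112,-0.1304,0,0]
    - [0,0,0,0.14,-0.163,0,0]

```text
time: 2.5
tool_pos: [0.4715, 0.1885, 0.2058]
ee_rot: [3.141, 0.0, 2.698]
wrist_force: [0.1, 0.2, 0.7]
width: 0.017
finger_force: 0.0
```

apply_moves:
  commands:
    - [0,0,0,0.028,-0.0326,-0.02,0]
    - [0,0,0,0.056,-0.0652,-0.04,0]
    - [0,0,0,0.084,-0.0978,-0.06,0]
    - [0,0,0,0.112,-0.1304,-0.08,0]
    - [0,0,0,0.138,-0.161,-0.106,0]

```text
time: 3.0
tool_pos: [0.6104, 0.0272, 0.0997]
ee_rot: [3.14, 0.002, 2.697]
wrist_force: [0.8, 0.2, 0.6]
width: 0.0002
finger_force: 0.0
```

apply_moves:
  commands:
    - [0,0,0,-0.001,0.001,-0.015,0]
    - [0,0,0,-0.002,0.002,-0.03,0]
    - [0,0,0,-0.002,0.002,-0.042,0]
    - [0,0,0,-0.002,0.002,-0.044,0]
    - [0,0,0,-0.002,0.002,-0.044,0]

```text
time: 3.5
tool_pos: [0.6062, 0.0321, 0.0559]
ee_rot: [3.141, 0.0, 2.699]
wrist_force: [0.3, -0.1, -0.4]
width: 0.0007
finger_force: 0.0
```

```bash
cat > look.py <<'E'
import sys
from fit import *
p=[.58,-.0305,1.1285]
def look(name):
    out=[]
    for c in("top","scene"):
        s=snapshot(c);x,y=proj(s,W(p,(0,0,.04)))[0].astype(int)
        out.append(cv2.resize(s["pixels"][y-40:y+40,x-40:x+40,::-1],None,fx=5,fy=5,interpolation=cv2.INTER_CUBIC))
    cv2.imwrite(name,np.hstack(out));o=get_obs();print(o["tool_pos"].round(4),o["wrist_force"].round(1))
look(sys.argv[1])
E
python3 look.py pics/l1.png
```

```text
[0.6071 0.0317 0.057 ] [-0.4  0.3  0. ]
```

View pics/l1.png

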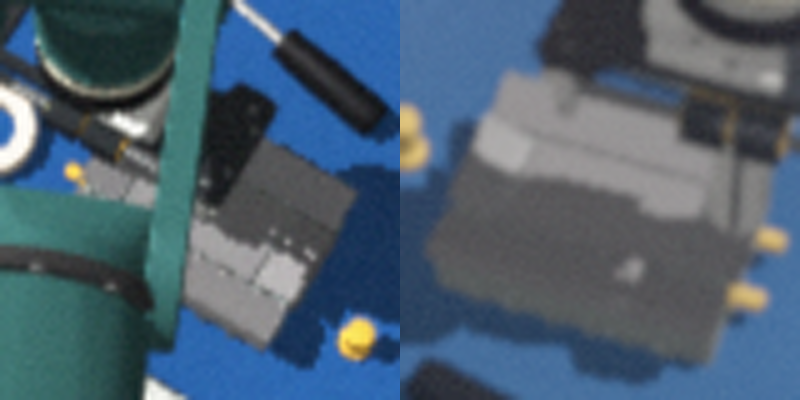

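The fingertips (scene half, near (735,230)) are over the middle of the connector-end section. Pressing now.

apply_moves:
  commands:
    - [0,0,0,0,-0.001,-0.004,0]
    - [0,0,0,0,-0.001,-0.006,0]
    - [0,0,0,0,-0.001,-0.008,0]
    - [0,0,0,0,-0.001,-0.01,0]
    - [0,0,0,0,-0.001,-0.011,0]

```text
time: 4.1
tool_pos: [0.6068, 0.0302, 0.0448]
ee_rot: [3.141, 0.0, 2.698]
wrist_force: [-0.6, 0.8, 4.2]
width: 0.0007
finger_force: 1.8
```

apply_moves:
  commands:
    - [0,0,0,0,0,-0.001,0]
    - [0,0,0,0,0,-0.002,0]
    - [0,0,0,0,0,-0.003,0]
    - [0,0,0,0,0,-0.0035,0]
    - [0,0,0,0,0,-0.004,0]

```text
time: 4.6
tool_pos: [0.6064, 0.0297, 0.0402]
ee_rot: [-3.141, -0.0, 2.698]
wrist_force: [-1.0, -0.0, 2.8]
width: 0.0002
finger_force: 1.5
```

apply_moves:
  commands:
    - [0,0,0,0,0,-0.0005,0]
    - [0,0,0,0,0,-0.001,0]
    - [0,0,0,0,0,-0.001,0]
    - [0,0,0,0,0,-0.0015,0]
    - [0,0,0,0,0,-0.0015,0]

```text
time: 5.1
tool_pos: [0.6065, 0.0297, 0.0401]
ee_rot: [-3.141, 0.0, 2.698]
wrist_force: [-3.1, 0.4, 5.7]
width: 0.0004
finger_force: 3.2
```

apply_moves:
  commands:
    - [0,0,0,0,0,0.01,0]
    - [0,0,0,0,0,0.025,0]
    - [0,0,0,-0.023,-0.014,0.03,0]
    - [0,0,0,-0.046,-0.028,0.03,0]
    - [0,0,0,-0.068,-0.0405,0.03,0]

```text
time: 5.6
tool_pos: [0.5385, -0.0111, 0.0703]
ee_rot: [3.141, 0.002, 2.698]
wrist_force: [0.1, -0.5, 0.5]
width: 0.0007
finger_force: 0.0
```

apply_moves:
  commands:
    - [0,0,0,0,0,-0.005,0]
    - [0,0,0,0,0,-0.01,0]
    - [0,0,0,0,0,-0.014,0]
    - [0,0,0,0,0,-0.014,0]
    - [0,0,0,0,0,-0.014,0]

```text
time: 6.1
tool_pos: [0.539, -0.0101, 0.0546]
ee_rot: [3.142, -0.001, 2.698]
wrist_force: [0.0, -0.9, -0.4]
width: 0.0008
finger_force: 0.0
```

```bash
python3 look.py pics/l2.png
```

```text
[ 0.539  -0.0103  0.055 ] [ 0.4  0.  -0.3]
```

View pics/l2.png

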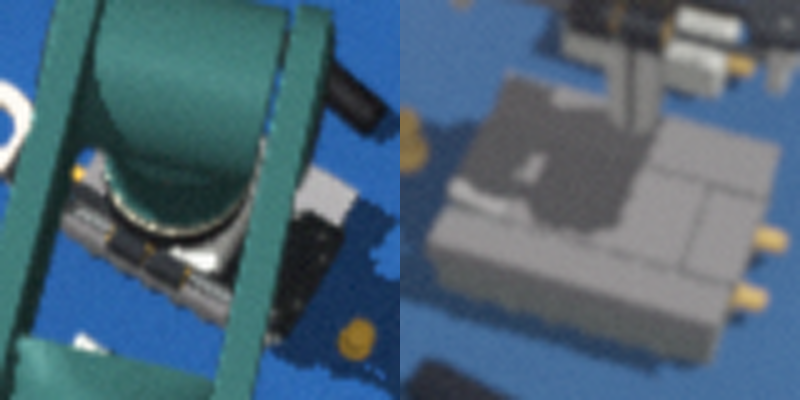

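The end section at (730,235) now has the same shade as the middle panel, so it is flush. The fingertips at (635,130) are over the left (+y) section.

apply_moves:
  commands:
    - [0,0,0,0,0,-0.004,0]
    - [0,0,0,0,0,-0.006,0]
    - [0,0,0,0,0,-0.008,0]
    - [0,0,0,0,0,-0.01,0]
    - [0,0,0,0,0,-0.011,0]

```text
time: 6.7
tool_pos: [0.5383, -0.0104, 0.0445]
ee_rot: [3.141, -0.001, 2.698]
wrist_force: [-2.7, 0.9, 5.0]
width: 0.0003
finger_force: 2.6
```

apply_moves:
  commands:
    - [0,0,0,0,0,-0.001,0]
    - [0,0,0,0,0,-0.002,0]
    - [0,0,0,0,0,-0.003,0]
    - [0,0,0,0,0,-0.004,0]
    - [0,0,0,0,0,-0.0045,0]

```text
time: 7.2
tool_pos: [0.5387, -0.0107, 0.0401]
ee_rot: [-3.142, 0.001, 2.698]
wrist_force: [-2.2, 0.2, 7.4]
width: 0.0005
finger_force: 3.1
```

apply_moves:
  commands:
    - [0,0,0,0,0,-0.0005,0]
    - [0,0,0,0,0,0.015,0]
    - [0,0,0,0,0,0.03,0]
    - [0,0,0,0.006,-0.04,0.03,0]
    - [0,0,0,0.013,-0.0795,0.03,0]

```text
time: 7.7
tool_pos: [0.5526, -0.0903, 0.0709]
ee_rot: [3.141, 0.003, 2.701]
wrist_force: [0.4, 0.2, -0.3]
width: 0.0001
finger_force: 0.0
```

apply_moves:
  commands:
    - [0,0,0,0,0,-0.005,0]
    - [0,0,0,0,0,-0.01,0]
    - [0,0,0,0,0,-0.014,0]
    - [0,0,0,0,0,-0.014,0]
    - [0,0,0,0,0,-0.014,0]

```text
time: 8.2
tool_pos: [0.5513, -0.089, 0.0553]
ee_rot: [3.141, -0.001, 2.699]
wrist_force: [0.7, -0.1, 0.1]
width: 0.0004
finger_force: 0.0
```

```bash
python3 look.py pics/l3.png
```

```text
[ 0.5517 -0.0893  0.0557] [-1.4 -0.   0.2]
```

View pics/l3.png

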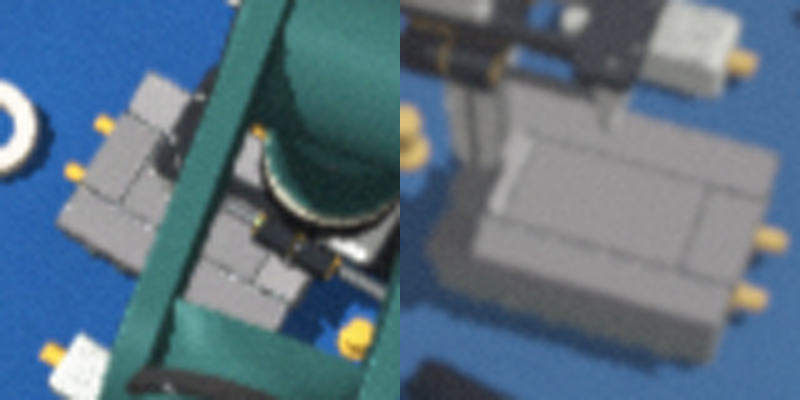

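The left section is flush too: its shade is uniform with the panel, and the module hasn't moved. The fingers are above the back section.

apply_moves:
  commands:
    - [0,0,0,0,0,-0.004,0]
    - [0,0,0,0,0,-0.006,0]
    - [0,0,0,0,0,-0.008,0]
    - [0,0,0,0,0,-0.01,0]
    - [0,0,0,0,0,-0.011,0]

```text
time: 8.8
tool_pos: [0.5515, -0.0903, 0.0447]
ee_rot: [-3.141, 0.0, 2.698]
wrist_force: [-1.3, -0.7, 5.4]
width: 0.0007
finger_force: 2.0
```

apply_moves:
  commands:
    - [0,0,0,0,0,-0.001,0]
    - [0,0,0,0,0,-0.002,0]
    - [0,0,0,0,0,-0.003,0]
    - [0,0,0,0,0,-0.004,0]
    - [0,0,0,0,0,-0.005,0]

```text
time: 9.3
tool_pos: [0.5518, -0.09, 0.04]
ee_rot: [3.141, 0.0, 2.698]
wrist_force: [-2.3, 0.7, 6.8]
width: 0.0002
finger_force: 3.5
```

Next is right_press, a shift of (+0.070, +0.040).

apply_moves:
  commands:
    - [0,0,0,0,0,-0.0005,0]
    - [0,0,0,0,0,0.015,0]
    - [0,0,0,0,0,0.03,0]
    - [0,0,0,0.035,0.02,0.03,0]
    - [0,0,0,0.07,0.04,0.03,0]

```text
time: 9.8
tool_pos: [0.6229, -0.0502, 0.0711]
ee_rot: [3.141, 0.003, 2.696]
wrist_force: [-0.5, -0.2, -0.5]
width: 0.0005
finger_force: 0.0
```

apply_moves:
  commands:
    - [0,0,0,0,0,-0.005,0]
    - [0,0,0,0,0,-0.01,0]
    - [0,0,0,0,0,-0.014,0]
    - [0,0,0,0,0,-0.014,0]
    - [0,0,0,0,0,-0.014,0]

```text
time: 10.3
tool_pos: [0.6208, -0.0506, 0.0555]
ee_rot: [-3.141, -0.0, 2.697]
wrist_force: [-0.0, -0.5, -0.2]
width: 0.0007
finger_force: 0.0
```

```bash
python3 look.py pics/l4.png
```

```text
[ 0.6213 -0.0505  0.056 ] [ 0.3 -0.6 -0.1]
```

View pics/l4.png

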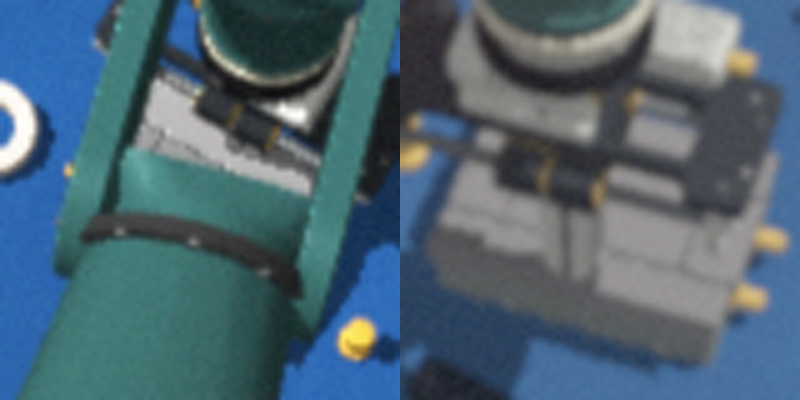

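The back section near (465,205) now matches the panel's shade. The fingertips at (570,275) are over the right section.

apply_moves:
  commands:
    - [0,0,0,0,0,-0.004,0]
    - [0,0,0,0,0,-0.006,0]
    - [0,0,0,0,0,-0.008,0]
    - [0,0,0,0,0,-0.01,0]
    - [0,0,0,0,0,-0.011,0]

```text
time: 10.9
tool_pos: [0.6221, -0.0503, 0.0453]
ee_rot: [3.142, 0.002, 2.698]
wrist_force: [-0.2, -0.4, 4.1]
width: 0.0009
finger_force: 2.1
```

apply_moves:
  commands:
    - [0,0,0,0,0,-0.001,0]
    - [0,0,0,0,0,-0.002,0]
    - [0,0,0,0,0,-0.003,0]
    - [0,0,0,0,0,-0.004,0]
    - [0,0,0,0,0,-0.005,0]

```text
time: 11.4
tool_pos: [0.6211, -0.0497, 0.04]
ee_rot: [3.141, -0.001, 2.698]
wrist_force: [-3.5, 0.9, 8.6]
width: 0.0007
finger_force: 4.1
```

apply_moves:
  commands:
    - [0,0,0,0,0,-0.0005,0]
    - [0,0,0,0,0,0.02,0]
    - [0,0,0,0,0,0.06,0]
    - [0,0,0,0,0,0.11,0]
    - [0,0,0,0,0,0.15,0]

```text
time: 11.9
tool_pos: [0.6213, -0.0497, 0.1911]
ee_rot: [3.141, -0.0, 2.698]
wrist_force: [0.2, 0.1, -0.1]
width: 0.0004
finger_force: 0.0
```

apply_moves:
  commands:
    - [0,0,0,-0.02,0.045,0,0]
    - [0,0,0,-0.04,0.09,0,0]
    - [0,0,0,-0.06,0.135,0,0]
    - [0,0,0,-0.08,0.18,0,0]
    - [0,0,0,-0.1,0.225,0,0]

```text
time: 12.4
tool_pos: [0.52, 0.1766, 0.1886]
ee_rot: [-3.141, -0.001, 2.698]
wrist_force: [0.5, -0.1, 0.5]
width: 0.0002
finger_force: 0.0
```

apply_moves:
  commands:
    - [0,0,0,-0.025,0.035,0,0]
    - [0,0,0,-0.05,0.07,0,0]
    - [0,0,0,-0.075,0.105,0,0]
    - [0,0,0,-0.1,0.14,0,0]
    - [0,0,0,-0.125,0.175,0,0]

```text
time: 12.9
tool_pos: [0.3948, 0.3511, 0.1886]
ee_rot: [-3.141, -0.001, 2.698]
wrist_force: [0.1, 0.6, 0.5]
width: 0.0005
finger_force: 0.0
```

```bash
python3 look.py pics/l5.png
```

```text
[0.3929 0.3534 0.1886] [ 0.6 -0.8  0.2]
```

View pics/l5.png

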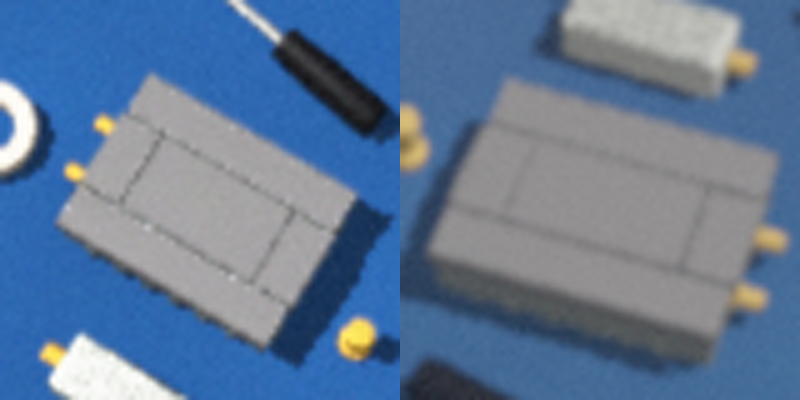

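All four sections have the panel's shade and lie flush, and the module and its neighbours haven't moved. Handing in.

```bash
python3 -c "
from bench import *
print(close_job())"
```

```text
the job is handed in; nothing more can be done
None
```

I pressed the grey module's four rim sections down in the order asked (connector end, left, back, right); the last pictures show all four flush and nothing visibly moved around the module, and I handed the job in at about 13 s.

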